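# Hold a leaded-glass panel up to the light

## Robot

A 6-joint arm with a two-finger parallel gripper is mounted at the origin on the work surface. World frame = base frame: x ahead of the robot, y to its left, z up, the work surface at z = 0. Lengths are in mm, angles in rad, forces in N, time in s.
With the tool pointing down it reaches from about 275 to 825 mm from the base axis. Payload 4.9 kg.
Tool frame: the origin (TCP) lies at the very end of the fingers, on their centre line; the grasp point (between the pads) lies 19 mm behind it; z points along the fingers, y is the direction in which the jaws open and shut (so a half turn about z gives the same grasp; the last joint's range is limited). The gripper opens to 85 mm and grips with 20 to 120 N. Pads are 22 mm wide; open, the fingers measure 114 mm over their backs; the gripper's body (76 mm by 85 mm) begins 54 mm behind the grasp point. The pads swing forward as they close: fully open they stand 13 mm farther back than shut.
Start: joints at [1.063, 0.326, -0.193, 1.052, 0, 1.437], TCP at [200.831, 512.04, 231.281] pointing down, gripper open.
Joint ranges: [-2.65, 2.65], [-0.97, 1.79], [-1.3, 1.35], [-1.93, 2.1], [-1.47, 1.37], [-3.14, 3.14]. Speed limits (rad/s): [2.57, 2.57, 3.14, 3.14, 3.14, 3.14].

## Interface

Orientations are given as [roll, pitch, yaw] about the fixed x, y, z axes, in that order (R = Rz(yaw) Ry(pitch) Rx(roll)).
In Python, from bench import bot, solve_ik, imaging gives the robot as it stands. Calls block until the motion is done:
- bot.move_ptp(position, orientation): joint-space move of the TCP to a pose.
- bot.movel(position, rot=None, max_speed=150, threshold=None): straight line of the TCP; rot=None keeps the orientation; max_speed is the mean speed in mm/s. With threshold (N) it stops when the force on the tool has changed by that much, and returns True; else False.
- bot.move_j(angles): joint-space move.
- bot.grip(opening, effort=None): opening from 0.0 (shut) to 1.0 (fully open); effort is the grip in N (None keeps the last); returns when the fingers have stopped.
- bot.dwell(seconds).
- solve_ik(position, orientation): joint angles nearest the present ones, or None.
- bot.get_state(): the state.
- imaging.capture(name): name is "side" or "top" or "wrist"; returns the picture (400x640x3 uint8, blue, green, red); there is no depth.
- imaging.camera_model(name): a dict with "K" (3x3 intrinsics, pixels), "position" and "rotation" of the camera in the world. Camera axes: x right, y up, looking along -z (the intrinsics and any distortion apply to the point x, -y, -z); pixel columns grow to the right and rows downward; lengths in mm; the calibration is good to about 2 mm. A picture is of the moment at which its call begins: read the wrist's pose just before it. camera_model takes no time and is no camera call; for the wrist camera it gives the pose at the moment of the call.
A pose or a line that the arm cannot do raises bot.IKError and nothing moves.
- bot.sign_off(): hands the job in, once; it reports no verdict.
The state is a dict: "t": time; "qpos": joint angles; "joint_velocities": joint speeds; "effort": joint torques, N m; "tcp_pos": TCP position; "orientation": TCP orientation; "contact_force": force on the tool from outside, world axes, zero at the start; "wrist_torque": the same for the moment, N m; "opening": opening from 0.0 (shut) to 1.0 (fully open).
Only numpy, scipy, OpenCV 4.12 (cv2) and the standard library are available. Lean on these libraries where they do the work, as an engineer would, in place of code of your own. Each camera call takes 0.05 s, during which the arm holds its last target.

## Task

Swing the lid of the carrying case right up so that it stays open, draw the tall framed glass panel straight up out of its grooves (leave the low one in its place), and hold it up for inspection in front of the light panel: upright, centred on the lit face, parallel to it and about 5 cm off it. Keep the glass upright all the way, let it not knock against the light panel, and do not disturb the other things on the bench. Finish while still holding it there, with nothing but the gripper carrying it.

Things in the scene. Friction and masses are not known exactly. Their poses are not given: they have to be found in the camera images.
- case: Fixed grey case, 160 (x) x 130 (y) mm. Origin: centre of its underside. x points from its front (handle side) to its hinged back, z up. Lower half's rim 90 mm above the bench, closed lid's top 150 mm; walls 8, floor 10 mm. Its end walls have vertical grooves 16 mm wide, up to 75 mm above the bench, at x = -35, 5 and 45 mm: framed glass panels stand in the first two (either order).
- case_lid (a joint): Angle of the case's deep lid (160 x 130 mm, 60 mm tall, hollow below, 0.28 kg): 0 closed, grows as the handle side swings up and over to the back, stop at 2.0 rad. The hinge is stiff (0.35 N m), so the lid stays at any angle it is left at.
- lid_hinge (a point): Middle of the hinge line, at the back of the case's rim, 90 mm above the bench. Axes as the case's; the hinge line runs along y.
- lid_handle (a point): Middle of the round bar handle on the lid's front wall: 10 mm thick, 90 mm long, parallel to the hinge, centre 40 mm off the wall, on two posts 36 mm either side of the middle. Lid closed: 125 mm above the bench, 200 mm in front of the hinge line and 35 mm above it. It swings with the lid and can turn in a grip.
- tall_glass_center (a point): Centre of the tall framed glass panel: wooden frame 12 mm thick (x), 110 mm wide (y), 125 mm tall (z), about 0.26 kg; top rail 20 mm tall, 4 mm glass inside. In the case its underside is 10 mm and its top 135 mm above the bench, hidden by the closed lid; lid up, its top 45 mm stands above the rim. 2 mm play all round in its groove. x is level, along the case's x.
- low_glass_center (a point): Centre of the low framed glass panel in the neighbouring groove, the same but 75 mm tall (top at 85 mm above the bench, below the rim), 0.17 kg. It stays in the case.
- lit_face (a point): Centre of the light panel's lit face, 105 mm above the bench. x points straight out of the face (roughly away from the robot), y along its width, z up. Lit area 240 x 148 mm, in a fixed aluminium frame 270 mm wide, 18 mm thick, top edge 190 mm above the bench. Two feet 8 mm high reach 35 mm in front of the face and 95 mm behind it.
- pot: Bystander: terracotta pot, 120 mm across, 122 mm tall. Origin: centre of its underside.
- solvent_bottle: Bystander: amber glass bottle, 54 mm across, 110 mm tall. Origin: centre of its underside.
- instrument_box: Bystander: open wooden box with small instruments, 75 x 90 x 30 mm. Origin: centre of its underside.
- card_box: Bystander: small cardboard box, 100 x 70 x 50 mm. Origin: centre of its underside.

How it is judged:
By the outcome, as a careful person would: the job done as asked, in the order asked, and still so for the second after the job is handed in, while the arm keeps its last pose, push and grip.
It also fails if it takes over 58 s, if anything falls off the work surface, if the arm or the gripper's body presses on something with over 40 N, if the wrist force passes 120 N, or if a joint passes its speed limit or range.

## Working session

There is one attempt and no reset: what is moved stays moved. The work goes in short steps, each a Python script; the robot and the scene stay as the last script left them, time stands still between calls to the robot, and variables do not carry over. Pictures are saved under pics/ and viewed, and the job is handed in when it is done.

```bash
ls; mkdir -p pics
python3 - <<'E'
from bench import bot, solve_ik, imaging
import cv2
for n in ("side","top","wrist"):
    m=imaging.camera_model(n); print(n,m)
    cv2.imwrite(f"pics/{n}0.png",imaging.capture(n))
print(bot.get_state())
E
```

```text
pics
side {'K': array([[373.43054993,   0.        , 318.96054048],
       [  0.        , 373.43054993, 197.61058514],
       [  0.        ,   0.        ,   1.        ]]), 'position': array([ 271.01472478, -637.6065074 ,  969.75491499]), 'rotation': array([ 0.68394769,  0.01104166, -0.46889642])}
top {'K': array([[380.45890766,   0.        , 314.08329216],
       [  0.        , 380.45890766, 205.16165859],
       [  0.        ,   0.        ,   1.        ]]), 'position': array([ 446.89704349,    3.32180197, 1267.71411068]), 'rotation': array([ 0.08677851,  0.00817692, -1.54486174])}
wrist {'K': array([[287.80032904,   0.        , 317.11018647],
       [  0.        , 287.80032904, 195.03538382],
       [  0.        ,   0.        ,   1.        ]]), 'position': array([124.49077567, 541.38453058, 373.10103112]), 'rotation': array([-3.23752622e-01,  1.04077169e-03,  1.19640386e+00])}
{'t': 0.15, 'qpos': array([ 1.06280727e+00,  3.26770651e-01, -1.93368975e-01,  1.05199976e+00,
       -1.19682375e-05,  1.43660880e+00]), 'joint_velocities': array([-0.00038799, -0.00390119,  0.00342189,  0.00079455, -0.00061929,
        0.00212527]), 'effort': array([ 7.08477037e-04, -4.43702924e+01,  2.62664598e+01,  1.04850563e-02,
       -1.65062743e-04, -3.45362075e-06]), 'tcp_pos': array([200.60169166, 511.62850943, 230.6777247 ]), 'orientation': array([-3.14026007e+00, -1.67820518e-04,  2.76779102e+00]), 'contact_force': array([-0.20676488, -0.32647476,  0.31335089]), 'wrist_torque': array([-0.03447816,  0.02669832,  0.01215482]), 'opening': 1.0002754184785934}
```

View pics/side0.png

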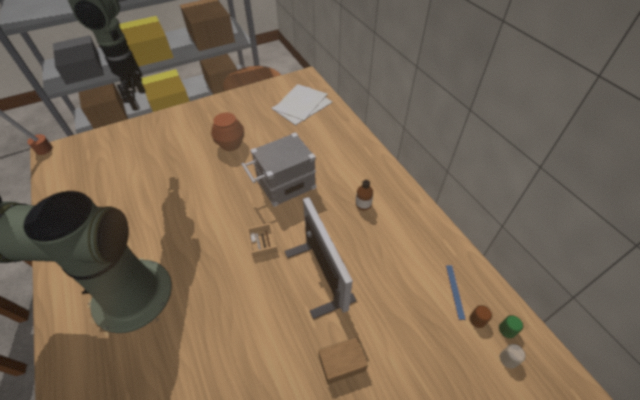

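View pics/top0.png

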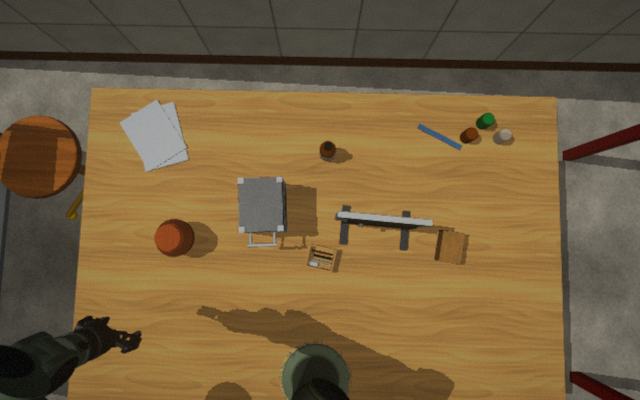

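View pics/wrist0.png

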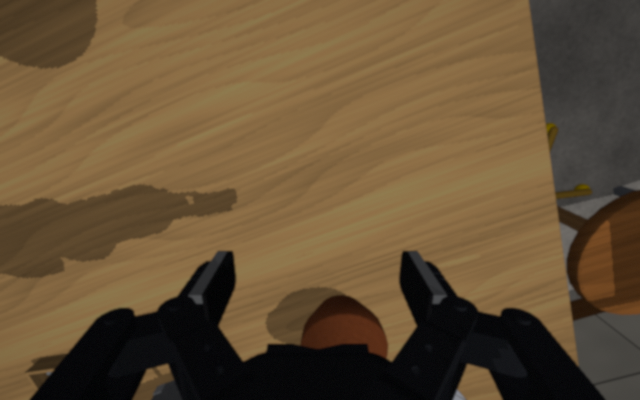

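The pictures show the case at about (262,205) in the top view, with its handle bar near (262,244) facing the robot. The light panel runs from (338,214) to (432,223) and its long feet point at the robot. The pot, box, bottle and card are at (175,238), (323,257), (328,150) and (451,246). Next I'll zoom in to measure.

```bash
cat > h.py <<'E'
import numpy as np, cv2
from scipy.spatial.transform import Rotation as Ro
from bench import bot, solve_ik, imaging
def ray(m,uv):
    R=Ro.from_euler('xyz',m['rotation']).as_matrix(); K=m['K']
    d=np.array([(uv[0]-K[0,2])/K[0,0],-(uv[1]-K[1,2])/K[1,1],-1.0])
    return np.array(m['position']),R@d
def onz(m,uv,z):
    p,d=ray(m,uv); return p+d*(z-p[2])/d[2]
def proj(m,P):
    R=Ro.from_euler('xyz',m['rotation']).as_matrix(); c=R.T@(np.asarray(P,float)-m['position'])
    K=m['K']; return np.array([K[0,0]*c[0]/-c[2]+K[0,2],-K[1,1]*c[1]/-c[2]+K[1,2]])
def tri(m1,a,m2,b):
    p,d=ray(m1,a);q,e=ray(m2,b)
    s=np.linalg.lstsq(np.c_[d,-e],q-p,rcond=None)[0]
    A=p+s[0]*d;B=q+s[1]*e
    return (A+B)/2,np.linalg.norm(A-B)
def zoom(im,x0,y0,x1,y1,f,name):
    c=cv2.resize(im[y0:y1,x0:x1],None,fx=f,fy=f,interpolation=cv2.INTER_CUBIC); cv2.imwrite(name,c)
E
python3 - <<'E'
from h import *
t=cv2.imread('pics/top0.png');s=cv2.imread('pics/side0.png')
zoom(t,225,165,445,275,3.6,'pics/t_z.png')
zoom(s,220,110,380,330,2.7,'pics/s_z.png')
m=imaging.camera_model('top')
for uv,z in [((239,180),150),((284,180),150),((284,231),150),((240,231),150),((262,244),125),((338,214),190),((432,223),190)]: print(uv,onz(m,uv,z))
E
```

```text
(239, 180) [613.25237332 239.92774758 150.        ]
(284, 180) [616.55315306 106.18581137 150.        ]
(284, 231) [465.58319791 101.23340123 150.        ]
(240, 231) [462.25062074 230.47733277 150.        ]
(262, 244) [425.51294761 167.99228994 125.        ]
(338, 214) [516.95476745 -53.90459827 190.        ]
(432, 223) [ 498.23664758 -319.73989817  190.        ]
```

View pics/t_z.png

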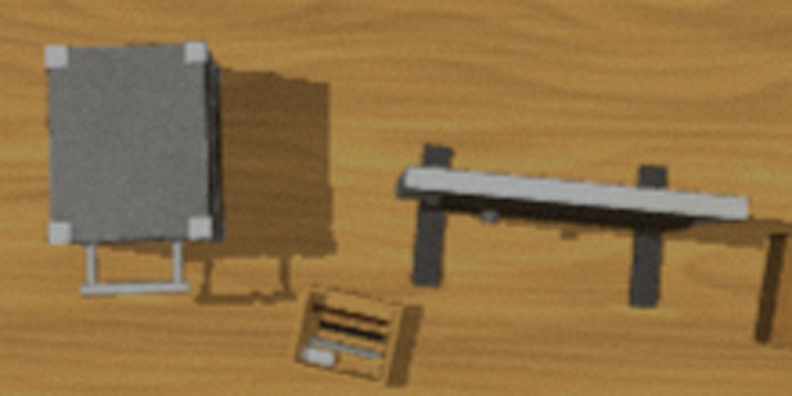

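View pics/s_z.png

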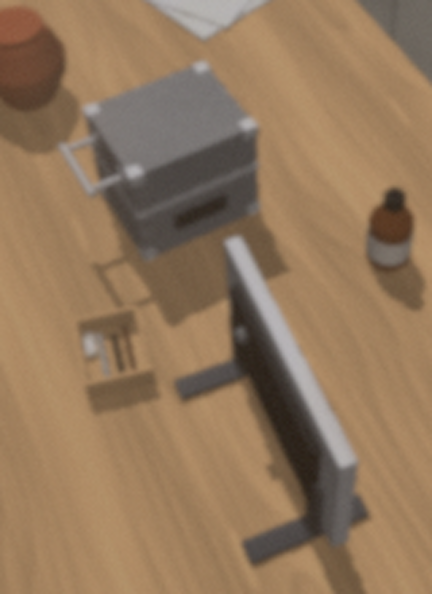

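Run:
```python
from h import *
np.set_printoptions(precision=1,suppress=True)
m=imaging.camera_model('top');s=imaging.camera_model('side')
Z=lambda u,v:((u+.5)/3.6+225-.5,(v+.5)/3.6+165-.5)
S=lambda u,v:((u+.5)/2.7+220-.5,(v+.5)/2.7+110-.5)
for n,uv,z in [('TL',(46,45),150),('TR',(207,42),150),('BR',(213,240),150),('BL',(49,244),150),('hL',(80,291),125),('hR',(188,287),125),('p1',(405,167),190),('p2',(748,197),190),('p3',(747,218),190),('p4',(404,188),190)]: print(n,onz(m,Z(*uv),z))
for n,a,b in [('TL',(46,45),(202,65)),('TR',(207,42),(256,124)),('BR',(213,240),(135,178)),('BL',(49,244),(86,108)),('hL',(80,291),(62,147)),('hR',(188,287),(90,190))]:
    print('tri',n,*tri(m,Z(*a),s,S(*b)), onz(s,S(*b),125 if n[0]=='h' else 150))
for n,uv in [('pot',(175,225)),('bot',(328,150))]: print(n,onz(m,uv,110))
for n,uv in [('boxR',(395,380)),('boxL',(295,360)),('boxTL',(310,290)),('boxTR',(405,305))]: print(n,onz(m,Z(*uv),30))
```

```text
TL [621.7 245.  150. ]
TR [627.5 112.1 150. ]
BR [464.7 101.8 150. ]
BL [458.  235.4 150. ]
hL [420.  213.2 125. ]
hR [425.6 123.5 125. ]
p1 [525.3 -51.3 190. ]
p2 [ 508.6 -320.9  190. ]
p3 [ 492.1 -320.1  190. ]
p4 [508.8 -50.8 190. ]
tri TL [620.3 246.7 145.1] 4.479122607600389 [616.  241.9 150. ]
tri TR [625.5 111.4 159.1] 1.0342918579760567 [629.  119.8 150. ]
tri BR [467.8 100.2 157.1] 6.695148857762559 [472.7 105.7 150. ]
tri BL [460.5 234.2 152.4] 5.332144038010389 [463.6 236.  150. ]
tri hL [420.7 212.8 126. ] 1.4070611619508078 [421.5 213.6 125. ]
tri hR [425.1 122.2 138.4] 1.518918635455415 [426.9 134.8 125. ]
pot [475.9 437.9 110. ]
bot [719.6 -23.2 110. ]
boxR [346.  -54.4  30. ]
boxL [361.4  35.4  30. ]
boxTL [424.   23.6  30. ]
boxTR [412.8 -62.   30. ]
```

```bash
cat >> h.py <<'E'
np.set_printoptions(precision=3,suppress=True)
YC=0.061; CASE=np.array([543.,173.6,0])
def ax(y): return np.array([np.cos(y),np.sin(y),0]),np.array([-np.sin(y),np.cos(y),0]),np.array([0,0,1.])
ex,ey,ez=ax(YC)
HINGE=CASE+80*ex+90*ez
def rot(alpha,yaw=YC,s=1):
    e,f,g=ax(yaw); Z=np.cos(alpha)*e-np.sin(alpha)*g; X=s*f; Y=np.cross(Z,X)
    return Ro.from_matrix(np.c_[X,Y,Z]).as_euler('xyz')
def zdir(alpha,yaw=YC):
    e,f,g=ax(yaw); return np.cos(alpha)*e-np.sin(alpha)*g
def handle(th): # world pos of the bar at lid angle th
    x,z=-200*np.cos(th)+35*np.sin(th), 200*np.sin(th)+35*np.cos(th)
    return HINGE+x*ex+z*ez
def grasp_pose(P,alpha,yaw=YC,s=1,depth=19): return P+depth*zdir(alpha,yaw), rot(alpha,yaw,s)
PY=-0.062; LIT=np.array([517.,-186.1,105.])
E
python3 - <<'E'
from h import *
print(handle(0),handle(1.85))
for s in (1,-1):
  print('s',s)
  for a0,a1 in [(45,90),(60,95),(30,90),(45,110),(70,110)]:
    r=[]
    for th in np.linspace(0,1.9,6):
        q=solve_ik(*grasp_pose(handle(th),np.radians(a0+(a1-a0)*th/1.9),s=s)); r.append(q)
    print(a0,a1,[None if q is None else np.round(q,2) for q in (r[0],r[3],r[-1])],[q is not None for q in r])
  for P,y in [(CASE+5*ex+125*ez,YC),(CASE-35*ex+125*ez,YC),(CASE-35*ex+260*ez,YC),(LIT+50*ax(PY)[0]+52*ez,PY),(LIT+80*ax(PY)[0]+140*ez,PY)]:
    print('glass',solve_ik(*grasp_pose(P,np.pi/2,y,s)))
E
```

```text
[423.223 166.285 125.   ] [711.449 183.888 272.609]
s 1
45 90 [None, array([ 0.19,  0.18, -0.35,  0.73, -0.04,  1.7 ]), array([0.15, 0.71, 0.49, 1.35, 0.  , 1.66])] [False, True, True, True, True, True]
60 95 [array([ 0.28,  0.08, -1.1 , -0.12, -0.11,  1.76]), array([ 0.18,  0.28, -0.17,  0.96, -0.02,  1.69]), array([0.15, 0.81, 0.66, 1.51, 0.01, 1.66])] [True, True, True, True, True, True]
30 90 [None, array([ 0.2 ,  0.12, -0.46,  0.58, -0.06,  1.7 ]), array([0.15, 0.71, 0.49, 1.35, 0.  , 1.66])] [False, True, True, True, True, True]
45 110 [None, array([ 0.18,  0.32, -0.12,  1.03, -0.01,  1.69]), None] [False, True, True, True, True, False]
70 110 [array([ 0.25,  0.11, -0.94,  0.18, -0.07,  1.75]), array([0.17, 0.45, 0.08, 1.27, 0.01, 1.68]), None] [True, True, True, True, True, False]
glass [ 0.179  0.482 -0.299  0.79   0.     1.689]
glass [ 0.188  0.42  -0.404  0.747  0.     1.698]
glass [ 0.188  0.294 -0.212  1.064  0.     1.698]
glass [-0.446  0.487 -0.197  0.887  0.     1.187]
glass [-0.428  0.473  0.017  1.115  0.     1.205]
s -1
45 90 [None, array([ 0.19,  0.18, -0.35,  0.73
[... 270 characters left out ...]
ue, True, True, True, True, True]
30 90 [None, array([ 0.2 ,  0.12, -0.46,  0.58, -0.06, -1.44]), array([ 0.15,  0.71,  0.49,  1.35,  0.  , -1.48])] [False, True, True, True, True, True]
45 110 [None, array([ 0.18,  0.32, -0.12,  1.03, -0.01, -1.45]), None] [False, True, True, True, True, False]
70 110 [array([ 0.25,  0.11, -0.94,  0.18, -0.07, -1.39]), array([ 0.17,  0.45,  0.08,  1.27,  0.01, -1.46]), None] [True, True, True, True, True, False]
glass [ 0.179  0.482 -0.299  0.79   0.    -1.453]
glass [ 0.188  0.42  -0.404  0.747  0.    -1.444]
glass [ 0.188  0.294 -0.212  1.064  0.    -1.444]
glass [-0.446  0.487 -0.197  0.887  0.    -1.954]
glass [-0.428  0.473  0.017  1.115  0.    -1.936]
```

Run:
```python
from h import *
a=np.radians(58)
p,r=grasp_pose(handle(0),a,depth=19-90)
bot.move_ptp(p,r); bot.grip(0.32,40)
m=imaging.camera_model('wrist'); im=imaging.capture('wrist'); cv2.imwrite('pics/w1.png',im)
np.save('w1.npy',m,allow_pickle=True)
st=bot.get_state(); print(st['t'],st['tcp_pos'],p,st['opening'])
for k in (-45,-36,36,45): print(k,proj(m,handle(0)+k*ey))
for x,y in [(-80,65),(-80,-65),(80,65),(80,-65)]: print(proj(m,CASE+x*ex+y*ey+150*ez))
```

```text
2.25 [385.63  164.004 185.183] [385.669 163.991 185.211] 0.31931506585890485
-45 [317.234 256.887]
-36 [317.228 247.387]
36 [317.175 162.351]
45 [317.168 150.441]
[382.533 122.753]
[371.761 277.191]
[499.908 115.856]
[477.013 233.494]
```

View pics/w1.png

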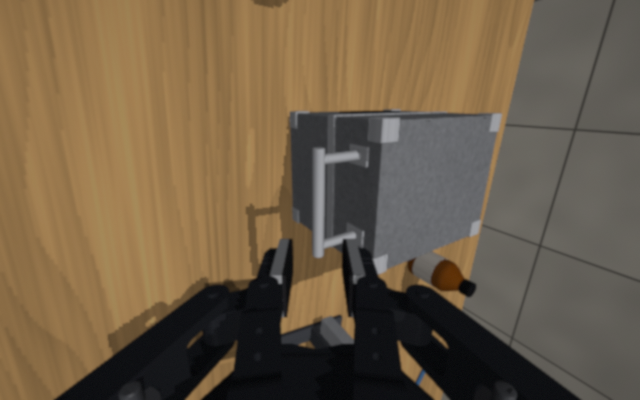

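The wrist view shows the bar at u≈319, v 148–257, against a predicted 317, 150–257. The measurement agrees, so I'm closing in on the handle.

Run:
```python
from h import *
a=np.radians(58)
p,r=grasp_pose(handle(0)+1.0*ex,a)
print(bot.movel(p,r,max_speed=120,threshold=15))
bot.grip(0.0,45)
st=bot.get_state(); print(st['t'],st['tcp_pos'],p,st['opening'],st['contact_force'])
cv2.imwrite('pics/w2.png',imaging.capture('wrist'))
```

```text
False
3.4583 [433.765 167.081 109.145] [434.271 166.959 108.887] 0.09765662193003845 [-5.379 -1.077  4.362]
```

View pics/w2.png

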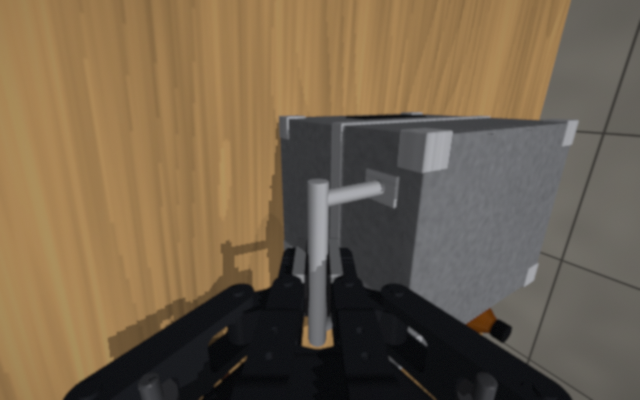

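The bar sits between the pads at about u=318, gripped with the fingers not shut. Now the swing.

Run:
```python
from h import *
TH=1.88
for i,th in enumerate(np.linspace(0,TH,13)[1:]):
    a=np.radians(58+(95-58)*th/TH)
    p,r=grasp_pose(handle(th),a)
    bot.movel(p,r,max_speed=110)
    st=bot.get_state(); f=st['contact_force']
    print(round(th,2),round(st['t'],2),f,round(st['opening'],3),np.linalg.norm(st['tcp_pos']-p))
    if np.linalg.norm(f)>40: print('stop');break
cv2.imwrite('pics/s3.png',imaging.capture('side'));cv2.imwrite('pics/w3.png',imaging.capture('wrist'))
```

```text
0.16 3.94 [-0.97   0.498  0.073] 0.097 0.5456325539911514
0.31 4.38 [-2.162  0.851  1.783] 0.093 0.8025885364489656
0.47 4.81 [-6.047 -0.569  6.038] 0.1 0.5190431019657379
0.63 5.24 [-10.068  -1.867  10.681] 0.095 0.7268181934691884
0.78 5.67 [-3.257 -1.146  7.46 ] 0.099 1.7346124265032508
0.94 6.11 [-4.043 -1.018  7.444] 0.099 2.1941964464145904
1.1 6.54 [-1.425 -0.662  5.228] 0.095 1.823765543469873
1.25 6.97 [ 1.582 -1.161  0.839] 0.094 1.0818757084567252
1.41 7.41 [ 1.695 -2.3    2.3  ] 0.1 0.5750956672523416
1.57 7.84 [ 2.221 -2.493  3.056] 0.097 0.6455518501598871
1.72 8.28 [ 2.891 -2.754  1.389] 0.096 0.5755842030989489
1.88 8.71 [ 2.17  -4.197  2.877] 0.096 0.6473819391166993
```

View pics/s3.png

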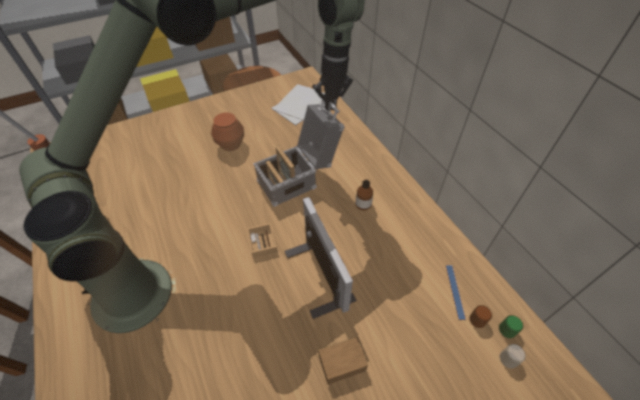

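View pics/w3.png

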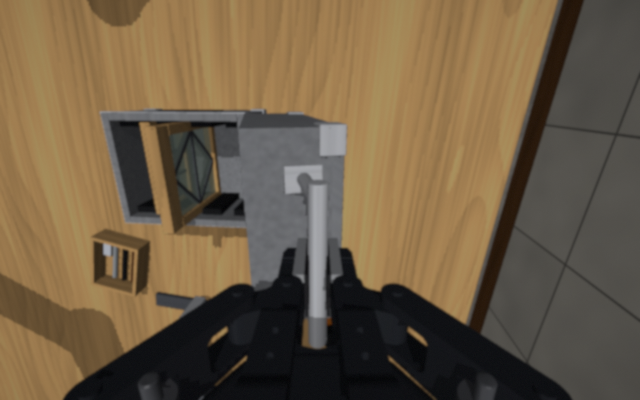

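The lid is up, and a wooden-framed panel stands high at the front of the case (wrist view u≈145–185). I'll release the handle, back off, and look down into the case.

Run:
```python
from h import *
bot.grip(0.35,40)
st=bot.get_state(); a=np.radians(95)
bot.movel(st['tcp_pos']-75*zdir(a),None,max_speed=150)
p,r=grasp_pose(CASE-20*ex-85*ey+290*ez,np.pi/2,depth=19)
bot.move_ptp(p,r); bot.grip(0.5)
m=imaging.camera_model('wrist'); im=imaging.capture('wrist'); cv2.imwrite('pics/w4.png',im); np.save('w4.npy',m,allow_pickle=True)
cv2.imwrite('pics/t4.png',imaging.capture('top'))
s=imaging.capture('side');zoom(s,230,80,390,230,3.5,'pics/s4.png');cv2.imwrite('pics/s4f.png',s)
print(bot.get_state()['t'],m)
for x in (-35,5):
  for y in (-55,55):
    for dx in(-6,6): print(x+dx,y,'tall',proj(m,CASE+(x+dx)*ex+y*ey+135*ez),'low',proj(m,CASE+(x+dx)*ex+y*ey+85*ez))
```

```text
11.2583 {'K': array([[287.8  ,   0.   , 317.11 ],
       [  0.   , 287.8  , 195.035],
       [  0.   ,   0.   ,   1.   ]]), 'position': array([524.173, 169.246, 413.294]), 'rotation': array([-0.324,  0.   ,  0.061])}
-41 -55 tall [294.618 154.599] low [297.874 146.484]
-29 -55 tall [306.938 154.596] low [308.412 146.481]
-41 55 tall [291.372  26.496] low [295.543  38.155]
-29 55 tall [305.449  26.491] low [307.34   38.151]
-1 -55 tall [335.685 154.587] low [333.001 146.474]
11 -55 tall [348.006 154.584] low [343.54  146.471]
-1 55 tall [338.295  26.479] low [334.868  38.141]
11 55 tall [352.372  26.474] low [346.666  38.137]
```

View pics/w4.png

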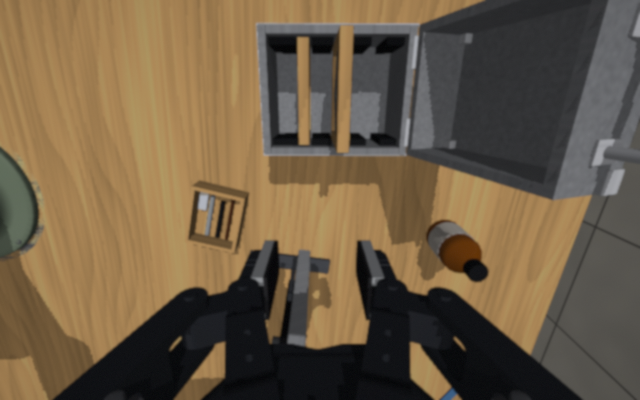

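View pics/s4.png

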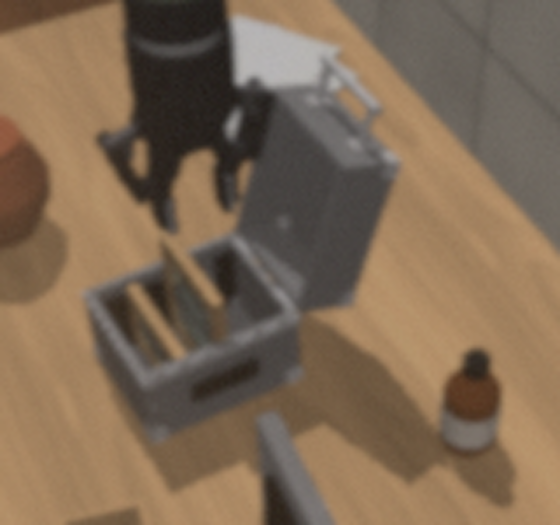

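The top-down wrist view shows the tall panel in the x=5 groove: its top rail spans u≈336–353, v 26–153, against a predicted 336–352, 26–155. The low panel is in the front groove. I'll refine with a colour mask, then grasp.

Run:
```python
from h import *
im=cv2.imread('pics/w4.png'); m=np.load('w4.npy',allow_pickle=True).item()
hsv=cv2.cvtColor(im,cv2.COLOR_BGR2HSV)
mk=cv2.inRange(hsv,(8,90,110),(25,255,255)); mk[:, :325]=0; mk[:,365:]=0; mk[:24]=0; mk[154:]=0
for v in (40,60,80,100,120,140):
    u=np.where(mk[v])[0]; P=onz(m,(u.mean(),v),135); print(v,u.min(),u.max(),P, (P-CASE)@ex,(P-CASE)@ey)
v=np.where(mk[:,345])[0]; print(v.min(),v.max(),[(onz(m,(345,k),135)-CASE)@ey for k in(v.min(),v.max())], onz(m,(345,26),135))
```

```text
40 339 352 [545.727 218.551 135.   ] 5.461779251548475 44.701520032522474
60 339 352 [547.175 202.866 135.   ] 5.950946609037115 28.956813924421787
80 338 351 [547.785 186.481 135.   ] 5.560893746807653 12.565134753679619
100 338 350 [548.878 169.436 135.   ] 5.613571011126092 -4.514676399516395
120 337 349 [549.551 151.632 135.   ] 5.199563962793059 -22.32658678269334
140 337 349 [551.21  133.106 135.   ] 5.725849023768954 -40.91913432667143
26 152 [np.float64(55.35808537695431), np.float64(-52.4714158435961)] [544.321 229.142 135.   ]
```

Run:
```python
from h import *
G=CASE+5.5*ex+1.3*ey+125*ez
p,r=grasp_pose(G+60*ez,np.pi/2); bot.movel(p,r,max_speed=150)
p,r=grasp_pose(G,np.pi/2); print(bot.movel(p,r,max_speed=80,threshold=12))
bot.grip(0.0,60)
st=bot.get_state(); print(st['t'],st['tcp_pos'],p,st['opening'],st['contact_force'],st['wrist_torque'])
cv2.imwrite('pics/w5.png',imaging.capture('wrist'))
```

```text
False
13.6167 [548.99  175.357 106.702] [548.411 175.233 106.   ] 0.12615337936175355 [0.562 0.141 3.525] [-0.012  0.005  0.03 ]
```

View pics/w5.png

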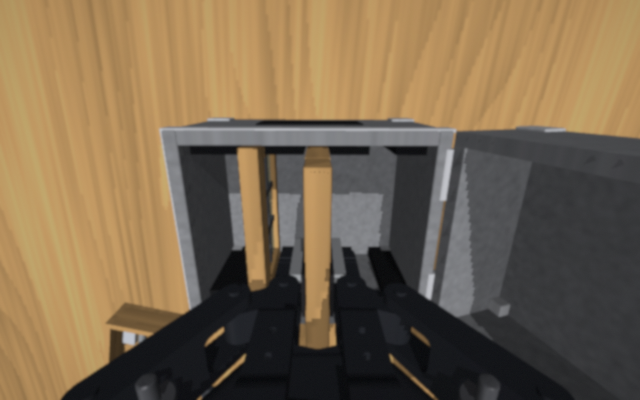

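The pads hold the tall panel's rail at about u=317. Lifting it straight up.

Run:
```python
from h import *
p0=bot.get_state()['tcp_pos']
for dz,v in [(20,60),(90,110),(155,140)]:
    bot.movel(p0+np.array([0,0,dz]),None,max_speed=v)
    st=bot.get_state(); print(dz,st['t'],st['contact_force'],st['wrist_torque'],st['opening'])
m=imaging.camera_model('wrist');print(proj(m,st['tcp_pos']+[0,0,29]+55*ey),proj(m,st['tcp_pos']+[0,0,29]-20*ey))
cv2.imwrite('pics/w6.png',imaging.capture('wrist'));s=imaging.capture('side');zoom(s,230,60,390,230,3.5,'pics/s6.png')
```

```text
20 14.1583 [-0.686 -0.336 -2.38 ] [0.001 0.045 0.01 ] 0.12663906913009845
90 14.9417 [-0.225  0.901 -3.519] [ 0.002 -0.022  0.038] 0.12931973542761516
155 15.5583 [-0.985 -0.153 -3.295] [-0.014 -0.002  0.028] 0.1338186715660432
[316.791 168.171] [316.939 318.994]
```

View pics/w6.png

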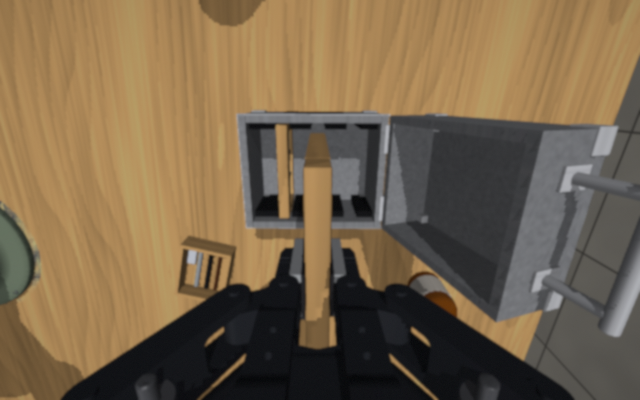

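View pics/s6.png

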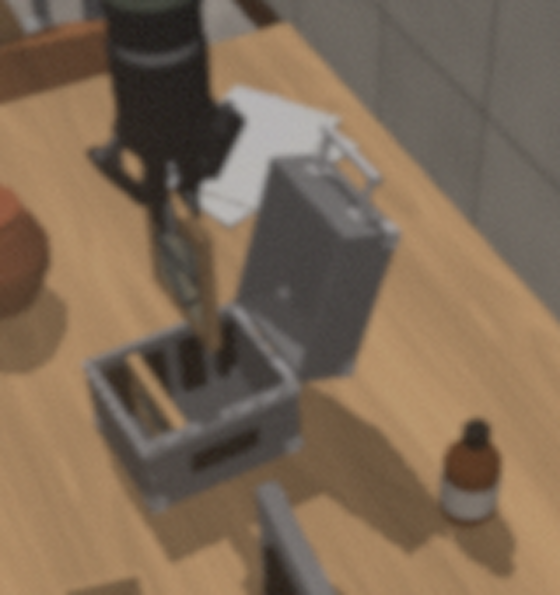

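The panel is out and upright: its top edge ends at v≈167, predicted 168. The low panel stayed put at u≈283. Carrying it over to the front of the light panel.

Run:
```python
from h import *
px,py,_=ax(PY)
st=bot.get_state(); z=st['tcp_pos'][2]
# tcp height for glass centre 105: grasp tcp 106.7 <-> glass centre 72.5
zf=st['tcp_pos'][2]*0+106.7-72.5+105-0.0
A=LIT+90*px; 
mid=np.array([585.,30.,z]); bot.movel(mid,rot(np.pi/2,0.0),max_speed=140)
bot.movel([A[0],A[1],z],rot(np.pi/2,PY),max_speed=140)
bot.movel([A[0],A[1],zf+20],None,max_speed=90)
st=bot.get_state(); print(st['t'],st['tcp_pos'],st['contact_force'],st['wrist_torque'],st['opening'])
m=imaging.camera_model('wrist');np.save('w7.npy',m,allow_pickle=True)
cv2.imwrite('pics/w7.png',imaging.capture('wrist'));s=imaging.capture('side');cv2.imwrite('pics/s7f.png',s);zoom(s,250,130,410,330,2.9,'pics/s7.png')
t=imaging.capture('top');cv2.imwrite('pics/t7f.png',t);zoom(t,325,165,455,275,5,'pics/t7.png')
for y in (-135,135):
  for x in (0,-18): print(x,y,proj(m,LIT+x*px+y*py+85*_))
```

```text
19.8833 [ 607.337 -191.926  159.969] [-0.753 -0.103 -2.192] [-0.052  0.044  0.008] 0.13092694150783174
0 -135 [168.683 473.115]
-18 -135 [139.144 473.169]
0 135 [ 25.5   -82.868]
-18 135 [-32.466 -82.866]
```

View pics/w7.png

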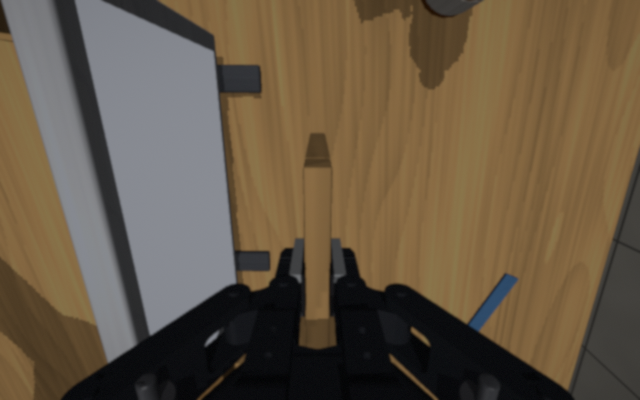

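View pics/s7.png

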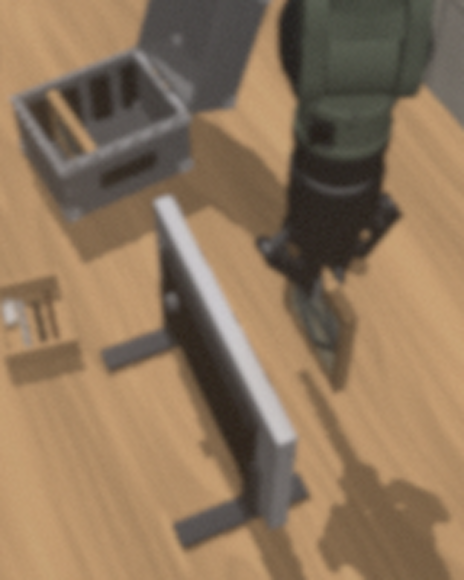

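View pics/t7.png

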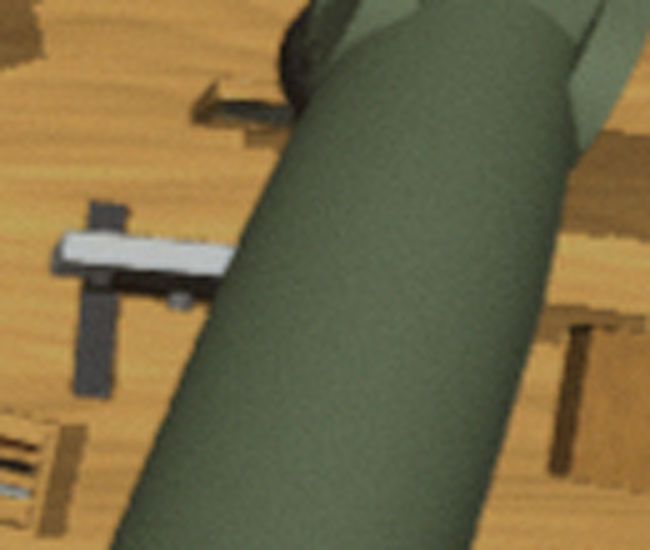

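In the wrist view the glass hangs upright and the lit face lies to its left, with the lit area's far lower corner at about (213,48). I'll check the face's plane and centre against this view.

Run:
```python
from h import *
px,py,_=ax(PY); m=np.load('w7.npy',allow_pickle=True).item(); im=cv2.imread('pics/w7.png')
for y,z in [(120,31),(120,179),(-120,31),(-40,31),(-120,179)]: print('lit',y,z,proj(m,LIT+y*py+(z-105)*_))
for y in (30,80): print('top edge',proj(m,LIT+y*py+85*_))
g=im.astype(int).sum(2)//3
for v in (60,150,230): print(v,[ (u,g[v,u]) for u in range(20,250,1) if abs(g[v,u+1]-g[v,u-1])>30])
zoom(im,0,0,260,200,3,'pics/w7z.png')
```

```text
lit 120 31 [210.395  50.74 ]
lit 120 179 [ 67.848 -13.039]
lit -120 31 [235.903 288.769]
lit -40 31 [228.865 223.09 ]
lit -120 179 [173.278 436.281]
top edge [104.992 225.798]
top edge [ 73.337 102.882]
60 [(87, np.int64(67)), (88, np.int64(99)), (89, np.int64(123)), (213, np.int64(129)), (214, np.int64(106)), (215, np.int64(73))]
150 [(107, np.int64(64)), (108, np.int64(96)), (109, np.int64(122)), (222, np.int64(121)), (223, np.int64(95)), (224, np.int64(67))]
230 [(125, np.int64(68)), (126, np.int64(101)), (127, np.int64(126)), (230, np.int64(116)), (231, np.int64(85))]
```

View pics/w7z.png

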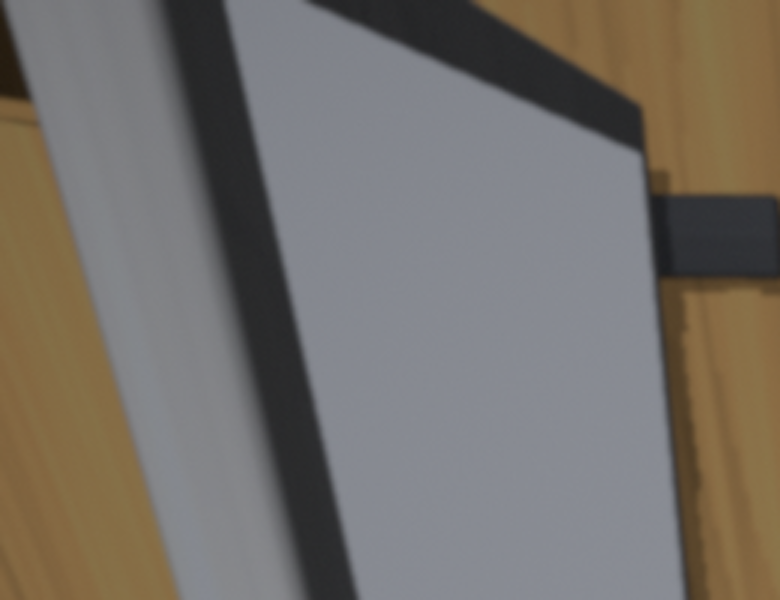

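The lower lit edge sits 1–2 mm further out than predicted, and y agrees. I'll correct the yaw to −0.068 and the face x by +1 mm, then make the final approach.

Run:
```python
from h import *
PY=-0.068; LIT=np.array([518.,-186.1,105.]); px,py,_=ax(PY); r=rot(np.pi/2,PY); zf=139.2
A=LIT+80*px; bot.movel([A[0],A[1],zf],r,max_speed=60)
B=LIT+51*px; print(bot.movel([B[0],B[1],zf],r,max_speed=40,threshold=10))
bot.dwell(0.5)
st=bot.get_state(); print(st['t'],st['tcp_pos'],B,st['contact_force'],st['wrist_torque'],st['opening'],st['orientation'],r)
m=imaging.camera_model('wrist');im=imaging.capture('wrist');cv2.imwrite('pics/w8.png',im)
s=imaging.capture('side');zoom(s,250,130,410,330,2.9,'pics/s8.png')
g=im.astype(int).sum(2)//3
for v in (60,150,230): print(v,[(u,g[v,u]) for u in range(20,300) if abs(g[v,u+1]-g[v,u-1])>30])
for y,z in [(120,31),(-120,31),(120,179),(-120,179)]: print('lit',y,z,proj(m,LIT+y*py+(z-105)*_))
c=st['tcp_pos'].copy(); c[2]+=-139.2+105
for y in (55,-10): print('glass top/bottom',[proj(m,c+x*px+y*py+z*_) for x in(-6,6) for z in (62.5,-62.5)])
```

```text
False
21.925 [ 568.908 -189.55   139.158] [ 568.882 -189.565  105.   ] [ 0.295  0.758 -3.164] [ 0.043  0.011 -0.015] 0.1265857344214269 [-3.142 -0.     1.503] [3.142 0.    1.503]
60 [(81, np.int64(87)), (82, np.int64(106)), (157, np.int64(57)), (158, np.int64(85)), (159, np.int64(114)), (253, np.int64(113)), (254, np.int64(85))]
150 [(171, np.int64(56)), (172, np.int64(80)), (173, np.int64(110)), (259, np.int64(110)), (260, np.int64(79))]
230 [(184, np.int64(65)), (185, np.int64(96)), (186, np.int64(123)), (263, np.int64(129)), (264, np.int64(106)), (265, np.int64(77))]
lit 120 31 [251.81  46.95]
lit -120 31 [268.452 301.382]
lit 120 179 [144.131 -37.97 ]
lit -120 179 [226.127 477.671]
glass top/bottom [array([302.019, 167.848]), array([309.648, 132.911]), array([331.6  , 167.834]), array([324.328, 132.903])]
glass top/bottom [array([304.365, 300.993]), array([310.291, 207.226]), array([329.495, 300.984]), array([323.785, 207.219])]
```

View pics/w8.png

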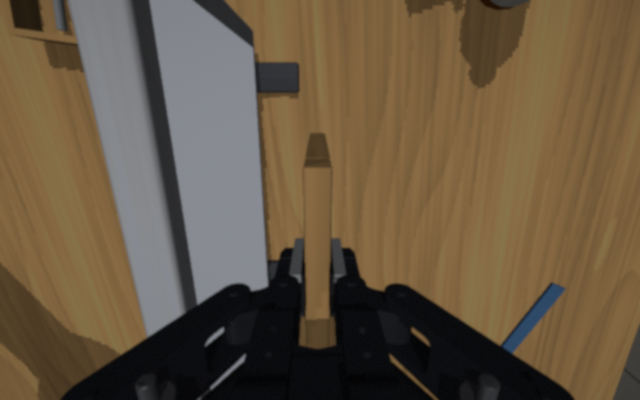

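View pics/s8.png

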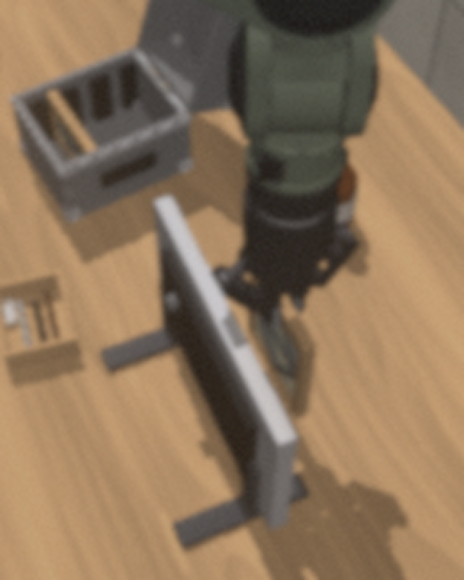

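Run:
```python
from h import *
st=bot.get_state(); print(st['t'],st['opening'],st['contact_force'])
bot.sign_off()
```

```text
22.025 0.12737735412232346 [-0.074 -1.073 -1.856]
the job is handed in; nothing more can be done
```

The tall glass panel is being held in front of the light panel as asked, and I handed the job in at 22 s of the 58 s allowed; no verdict was reported.

- **Lid:** I swung it by its handle to about 1.88 rad and let go. It was still up in the later pictures.
- **Glass:** I drew the tall panel straight up out of the x = 5 mm groove. The low panel stayed in the front groove.
- **Final hold:** By my measurements, the glass centre is about 51 mm off the lit face, and centred on it and parallel to it within about 1–2 mm and 0.01 rad.

**Last checks:**
- The lit face's edges matched prediction within 2 px in the wrist view.
- The glass's upper and lower edges matched an upright panel in the wrist view.
- The gripper opening held steady at 0.127.
- The force on the tool was only about 2–3 N, roughly the weight of the glass.
- I saw no contact with the light panel, and nothing appeared to have moved in the last pictures. The pot and card box were out of frame there.

**Disagreements:**
- My first estimate of the light panel was off by about 1 mm and 0.006 rad. I corrected it from the wrist view before the final approach.
- Some rough side-view corner points disagreed by up to 13 mm in height. I did not use them.

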